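# Put the shallow gear tray away under the bench shelf

## Robot

A 6-joint arm with a two-finger parallel gripper is mounted at the origin on the work surface. World frame = base frame: x ahead of the robot, y to its left, z up, the work surface at z = 0. Lengths are in m, angles in rad, forces in N, time in s.
With the tool pointing down it reaches from about 0.375 to 0.975 m from the base axis. Payload 3.8 kg.
Tool frame: the origin (TCP) lies midway between the tips of the shut fingers; the grasp point (between the pads) lies 19 mm behind it; z points along the fingers, y is the line along which they close (so a half turn about z gives the same grasp; the last joint's range is limited). The gripper opens to 85 mm and grips with 20 to 120 N. Pads are 22 mm wide; open, the fingers measure 114 mm over their backs; the gripper's body (76 mm by 85 mm) begins 54 mm behind the grasp point. The pads swing forward as they close: fully open they stand 13 mm farther back than shut.
Start: joints at [1.089, 0.264, 1.604, -0, 1.274, -0.037], TCP at [0.29, 0.609, 0.231] pointing down, gripper open.
Joint ranges: [-2.63, 2.63], [-0.94, 2.18], [0.31, 2.57], [-1.31, 4.45], [0, 2.66], [-2.55, 2.55]. Speed limits (rad/s): [2.57, 2.57, 3.14, 3.14, 3.14, 3.14].

## Interface

Orientations are given as a rotation vector (axis times angle).
In Python, from workcell import bot gives the robot as it stands.
- The arm moves only by the tool servo_tool, never from a script. Its argument "series" is a list of rows, each a list of 7 numbers: the shift along the world's x, y, z in units of 0.15 m (1.0 is 0.15 m), then the turn, a rotation vector about the world's x, y, z in units of 180 degrees (1.0 is 180 degrees), then the closure, from 0 (fully open) to 1 (shut). A call has 1 to 20 rows; each row is the pose to reach, as a shift and turn from the pose commanded when the call began, turning the shorter way round; what a row does not reach only later rows make up. A row lasts 1/10 s, in which the tool goes at most 50 mm and 8.59 degrees, less where a joint would pass 70% of its speed; a pose out of reach is approached as far as the arm can. A call with a number of a shift or a turn outside -1 to 1 is refused whole. A call with a gripper value outside its range is refused whole. The fingers move at their own pace and stop on an object; "newtons" is the grip in N (left out, the last holds). Time passes only in rows, so rows that repeat a pose let the fingers close. It gives the time, the measured TCP pose, the force, the opening and the grip force at its end, in the units of the state.
- bot.read_state(): the state, without advancing time (a new reading comes with each control period).
- bot.read_camera(name): name is "side" or "top" or "wrist"; returns the picture (384x512x3 uint8, red, green, blue); there is no depth.
- bot.camera_info(name): a dict with "vertical_fov" (degrees; the focal length in pixels is half the picture's height over the tangent of half this angle, whatever the lens; pixels are square), "cx", "cy" (the principal point, pixels), "dist" ([k1, k2, p1, p2, k3] as OpenCV has them; the pictures are not rectified), "R" (3x3) and "t" (3): a world point X has camera coordinates R X + t. Camera axes: x right, y down, z forward; pixel columns grow to the right and rows downward; lengths in m; the calibration is good to about 2 mm. A picture is of the moment at which its call begins: read the wrist's pose just before it. camera_info takes no time and is no camera call; for the wrist camera it gives the pose at the moment of the call.
- bot.finish_job(): hands the job in; it is judged then, once.
Trained networks look in the newest picture that a camera, given by its name, has taken for a name from the list of things; names that differ only in an ending like _2 or _b are one class to them, and where a whole thing is asked for, a point or a joint stands for the part that bears it (a point fixed in the world has none). Each returns a list of dicts, best first, with "score" (0 to 1); they miss things now and then, are a little off and sometimes report something else, mostly with a low value. They report only what shows in the picture. A call takes as long as a camera call. They do not tell look-alikes from the thing itself.
- bot.recognise(target, camera): "box" ([left, top, right, bottom] as shares, 0 to 1, of the picture: columns of its width, rows of its height, round what is visible of it).
- bot.trace(target, camera): "mask" (384x512 bool, what is visible of it) and "box" ([left, top, right, bottom] as shares, 0 to 1, of the picture: columns of its width, rows of its height, round what is visible of it).
- bot.mark_of(target, camera): "at" ([row, column] as shares, 0 to 1, of the picture: columns of its width, rows of its height: a listed point, or the origin of a listed thing).
The state is a dict: "time": time; "q": joint angles; "joint_vel": joint speeds; "joint_torque": joint torques, N m; "tool_pos": TCP position; "tcp_rot": TCP orientation; "wrist_force": force on the tool from outside, world axes, zero at the start; "torque": the same for the moment, N m; "width": opening from 0.0 (shut) to 1.0 (fully open); "grip_force": force on a finger pad.
Only numpy, scipy, OpenCV 4.12 (cv2) and the standard library are available. Lean on these libraries where they do the work, as an engineer would, in place of code of your own. Each camera call takes 0.05 s, during which the arm holds its last target. There are 200 camera calls.

## Task

Slide the shallow parts tray in under the low bench shelf, coming from the shelf's front, until the tray itself is completely underneath and only its handle sticks out in front. Leave it flat on the bench, midway between the shelf's legs and square to the shelf, and let go of it. Leave the deep tray, which would not fit under there, where it stands.

Things in the scene. Friction and masses are not known exactly. Their poses are not given: they have to be found in the camera images.
- shallow_tray_mid (a point): Shallow tray: open grey plastic tray with ivory gears fixed in it, 100 mm long (its x), 90 wide (y), 24 high, about 0.2 kg, left or right of the shelf. Point: centre of the tray box, 12 mm above the bench. Its front wall is 50 mm towards -x, on the handle's side; the +x end goes in first, +x pointing away from the robot within 20 degrees at the start.
- shallow_tray_handle (a point): Handle of the shallow tray: upright grey post, 30 mm (x) x 16 (y), from the bench to 46 mm high, taller than the gap under the shelf. Point: the post's centre, 23 mm above the bench, 98 mm from the tray's centre; axes as the tray's. Pinch it from above across its 16 mm. A neck 14 mm wide and high joins it to the tray's front wall, 33 mm clear of the post.
- shelf: Low light-grey bench shelf, fixed. Board 170 mm deep (x), 230 wide (y); underside 36 and top 54 mm above the bench; a black roller unit on its rear 60 mm reaches 104 mm. Legs of 24 mm diameter 16 and 154 mm behind the front edge, 100 mm left and right: 176 mm free between. Origin: on the bench below the middle of the front edge (robot's side); x points in under the shelf, y left.
- deep_tray_mid (a point): Deep tray, to be left alone: same plan and same kind of handle as the shallow tray, but 56 mm high; point: centre of its box, 28 mm above the bench, x away from its handle. Shallow and deep tray swap sides at random.
Things that resemble listed ones, but are neither listed nor needed, are in the scene too. What is shaped like the part that bears shallow_tray_mid but blue or yellow is not meant.

How it is judged:
By the outcome, as a careful person would: the job done as asked, in the order asked, and still so for the second after the job is handed in, with the robot touching nothing.
It also fails if it takes over 40 s, if anything falls off the work surface, if the arm or the gripper's body presses on something with over 40 N, if the wrist force passes 120 N, or if a joint passes its speed limit or range.

## Working session

There is one attempt and no reset: what is moved stays moved. The work goes in short steps, Python scripts to look and compute and a tool call to move; the robot and the scene stay as the last step left them, time stands still between calls to the robot, and variables do not carry over. Pictures are saved under pics/ and viewed, at most 10 in all, crops included, and the job is handed in when it is done.

Besides the shell and the picture viewer there is one more tool, called after "Request:" as name(argument=value, ...) on one line, values as JSON. servo_tool: Moves the arm, as the interface text tells. Shifts and turns lie within -1 to 1; 1 stands for 0.15 m of shift or 180 degrees of turn. Its arguments: {"type":"object","properties":{"series":{"type":"array","items":{"type":"array","items":{"type":"number"}}},"newtons":{"type":"number"}},"required":["series"]}

```bash
mkdir -p pics; cat > h.py <<'E'
import numpy as np, cv2
from workcell import bot
def K(c):
    f=192/np.tan(np.radians(c["vertical_fov"])/2)
    return np.array([[f,0,c["cx"]],[0,f,c["cy"]],[0,0,1.]])
def ray(c,px,z):
    "pixel (col,row) -> world point at height z"
    n=cv2.undistortPoints(np.array([[px]],float),K(c),np.array(c["dist"],float))[0,0]
    R=np.array(c["R"]);t=np.array(c["t"]);o=-R.T@t;d=R.T@np.array([n[0],n[1],1])
    return o+d*(z-o[2])/d[2]
def proj(c,X):
    R=np.array(c["R"]);t=np.array(c["t"])
    return cv2.projectPoints(np.array(X,float).reshape(-1,3),cv2.Rodrigues(R)[0],t,K(c),np.array(c["dist"],float))[0].reshape(-1,2)
def save(im,n): cv2.imwrite(f"pics/{n}.png",im[:,:,::-1])
E
python3 - <<'E'
from h import *
s=bot.read_state();print(s["time"],s["tool_pos"],s["tcp_rot"])
Z={"shallow_tray_mid":.012,"shallow_tray_handle":.023,"shelf":0,"deep_tray_mid":.028}
ims=[]
for cam in ["top","side"]:
    im=bot.read_camera(cam);c=bot.camera_info(cam);ims.append(im)
    print(cam,-np.array(c["R"]).T@np.array(c["t"]))
    for n,z in Z.items():
        for d in bot.mark_of(n,cam)[:4]:
            p=(d["at"][1]*512,d["at"][0]*384);print(n,round(d["score"],2),np.round(p),np.round(ray(c,p,z),3))
save(cv2.resize(ims[0],(800,600)),"top0");save(cv2.resize(ims[1],(800,600)),"side0")
E
```

```text
0.0 [0.29007843 0.6086586  0.22993155] [-0.69276379 -3.06368878  0.0034606 ]
top [ 0.4802674  -0.11195294  1.02885455]
shallow_tray_mid 0.82 [327. 199.] [ 0.574 -0.306  0.012]
shallow_tray_mid 0.8 [291. 128.] [ 0.765 -0.208  0.012]
shallow_tray_mid 0.77 [408. 206.] [ 0.559 -0.524  0.012]
shallow_tray_handle 0.81 [334. 240.] [ 0.467 -0.322  0.023]
shallow_tray_handle 0.69 [412. 168.] [ 0.66  -0.535  0.023]
shallow_tray_handle 0.56 [315. 101.] [ 0.838 -0.273  0.023]
shelf 0.6 [198. 184.] [0.61 0.04 0.  ]
deep_tray_mid 0.8 [108. 201.] [0.558 0.275 0.028]
side [ 0.52862568 -1.00814779  0.68788932]
shallow_tray_mid 0.77 [308. 228.] [ 0.752 -0.22   0.012]
shallow_tray_mid 0.62 [242. 251.] [ 0.56  -0.296  0.012]
shallow_tray_mid 0.59 [250. 326.] [ 0.563 -0.525  0.012]
shallow_tray_handle 0.89 [346. 233.] [ 0.846 -0.263  0.023]
shallow_tray_handle 0.74 [298. 327.] [ 0.661 -0.545  0.023]
shelf 0.84 [249. 183.] [0.608 0.045 0.   ]
deep_tray_mid 0.85 [231. 144.] [0.556 0.282 0.028]
```

View pics/top0.png

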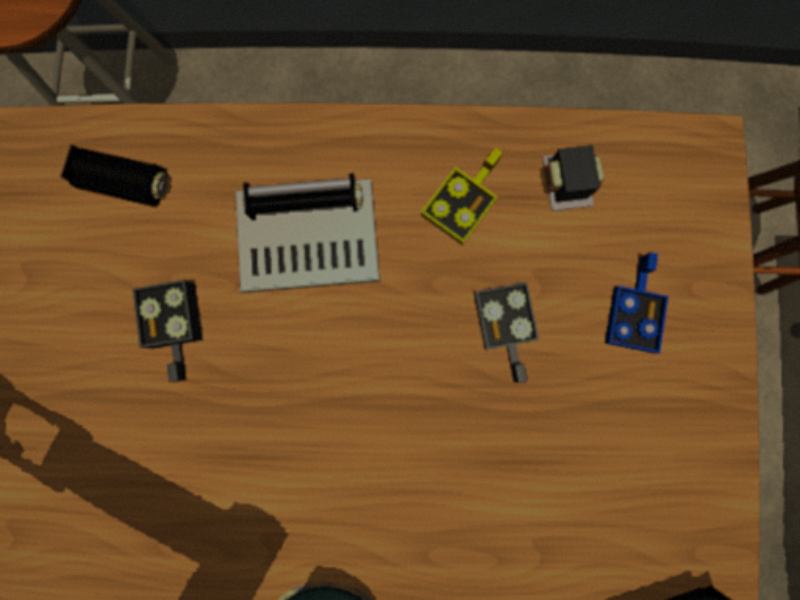

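View pics/side0.png

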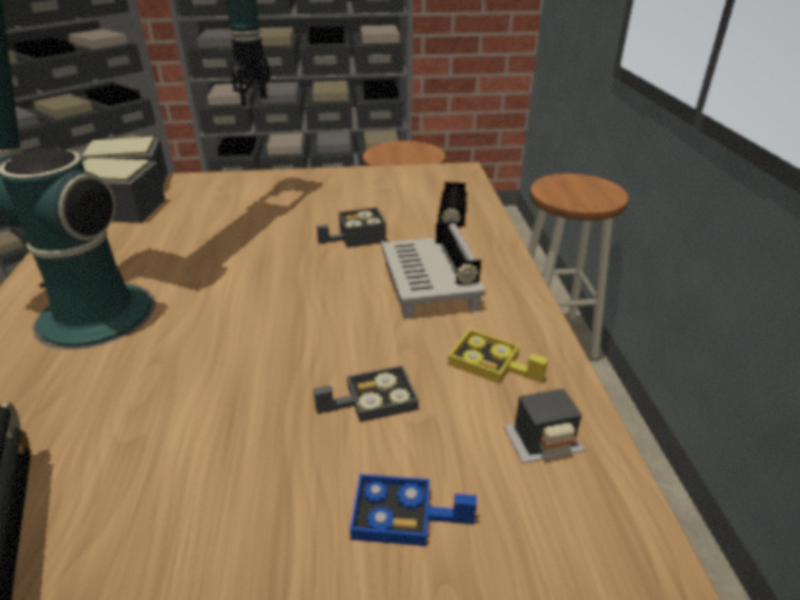

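Top picture (800 px scale): what could be taken for it: grey tray on the right at (508,316) with its handle at (518,372); deep tray at (168,313), with visible tall walls; yellow look-alike at (458,203); blue look-alike at (637,318). The shelf is at (307,235). I choose the grey right-hand tray, which stands low in the side view at (382,392). I check that in a crop and refine poses from masks.

```bash
python3 - <<'E'
from h import *
im=bot.read_camera("top");c=bot.camera_info("top")
def quad(m):
    return cv2.boxPoints(cv2.minAreaRect(np.argwhere(m)[:,::-1].astype(np.float32)))
for n in ["shelf","shallow_tray_mid","shallow_tray_handle"]:
    for d in bot.trace(n,"top")[:4]:
        m=d["mask"]; q=np.array(d["box"])*[512,384,512,384]
        if n!="shelf" and not(295<q[0]<340 and q[1]>170): continue
        print(n,round(d["score"],2),q.round(),m.sum())
        np.save(n+"_m.npy",m)
        z={"shelf":.054,"shallow_tray_mid":.024,"shallow_tray_handle":.046}[n]
        print(np.array([ray(c,p,z)[:2] for p in quad(m)]).round(4))
# shelf corners by hand
for p in [(237,190),(371,180),(378,280),(241,291)]:
    print(ray(c,(p[0]*.64,p[1]*.64),.054).round(4))
# side-cam handle and mid
save(np.vstack([cv2.resize(im[165:265,285:425],(560,400),interpolation=2)]),"crop_t")
im2=bot.read_camera("side")
a=cv2.resize(im[110:190,145:250],(630,480)[:2]);save(a,"crop_shelf")
E
```

```text
shelf 0.96 [149. 113. 242. 187.] 5941
[[ 0.7779  0.1678]
 [ 0.7961 -0.0663]
 [ 0.6134 -0.082 ]
 [ 0.5946  0.1466]]
shelf 0.31 [304. 185. 341. 241.] 1437
[[ 0.5992 -0.2348]
 [ 0.6184 -0.3234]
 [ 0.4648 -0.3535]
 [ 0.4465 -0.2659]]
shallow_tray_mid 0.94 [305. 180. 346. 246.] 1498
[[ 0.6031 -0.236 ]
 [ 0.6249 -0.3291]
 [ 0.465  -0.3633]
 [ 0.4442 -0.2712]]
shallow_tray_handle 0.66 [305. 183. 345. 243.] 1473
[[ 0.6012 -0.2335]
 [ 0.621  -0.3248]
 [ 0.4661 -0.3552]
 [ 0.4473 -0.2649]]
[0.7668 0.1603 0.054 ]
[ 0.7863 -0.0648  0.054 ]
[ 0.6176 -0.0798  0.054 ]
[0.596  0.1453 0.054 ]
```

View pics/crop_t.png

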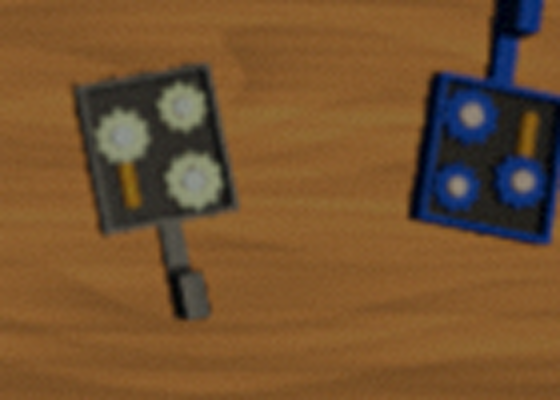

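View pics/crop_shelf.png

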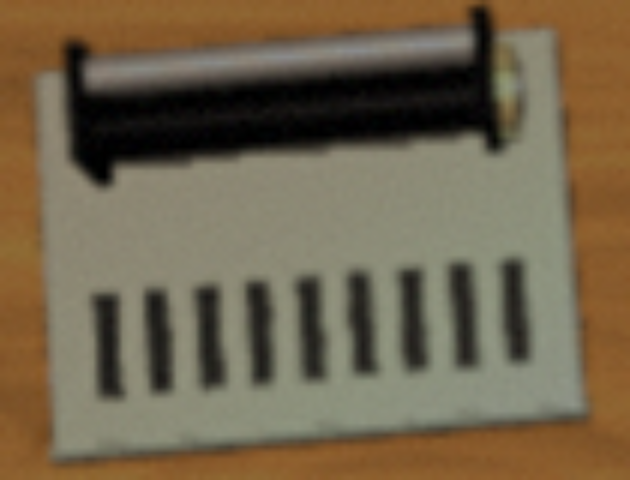

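The crop confirms a low grey tray with ivory gears, rim corners at (78,88), (208,67), (238,208), (106,233) and post top at (192,292). The shelf crop shows the board corners at (36,73), (554,30), (590,407), (54,453). Next, rigid fits.

```bash
python3 - <<'E'
from h import *
from scipy.optimize import least_squares
c=bot.camera_info("top")
def fit(P,px,x0):
    def f(v):
        cs,sn=np.cos(v[2]),np.sin(v[2]);P=P_
        X=np.c_[v[0]+cs*P[:,0]-sn*P[:,1],v[1]+sn*P[:,0]+cs*P[:,1],P[:,2]]
        return (proj(c,X)-px).ravel()
    P_=np.array(P);r=least_squares(f,x0);return r.x,r.fun.round(1)
s=.054
px=np.array([(36,73),(554,30),(590,407),(54,453)])/6+[145,110]
v,e=fit([(.17,.115,s),(.17,-.115,s),(0,-.115,s),(0,.115,s)],px,[.6,.04,0]);print("shelf",v.round(4),np.degrees(v[2]),e)
px=np.array([(78,88),(208,67),(238,208),(106,233),(192,278)])/4+[285,165]
px=px[:5];z=.024
t,e=fit([(.05,.045,z),(.05,-.045,z),(-.05,-.045,z),(-.05,.045,z),(-.098,0,.046)],px,[.57,-.3,.2]);print("tray",t.round(4),np.degrees(t[2]),e)
print("handle",t[:2]-.098*np.array([np.cos(t[2]),np.sin(t[2])]))
print(bot.read_state()["time"])
E
```

```text
shelf [0.6083 0.0315 0.1004] 5.7546992342076875 [-0.3 -0.2  0.5 -0.8 -0.2  0.5  0.   0.4]
tray [ 0.567  -0.2962  0.1977] 11.328399606767974 [-0.6 -1.3  0.1 -2.2  0.3 -0.2 -0.2 -0.2  0.4  3.7]
handle [ 0.47094526 -0.31549298]
0.75
```

Request:
servo_tool(series=[[0.33,-0.33,0,0,0,-0.045,0.3],[0.5,-0.67,0,0,0,-0.09,0.3],[0.67,-1,0,0,0,-0.1326,0.3],[0.67,-1,0,0,0,-0.1326,0.3]])

```text
time: 1.15
tool_pos: [0.3922, 0.4567, 0.2313]
tcp_rot: [1.317, 2.851, -0.001]
wrist_force: [-0.7, 0.1, -0.7]
width: 0.7
grip_force: 0.0
```

Request:
servo_tool(series=[[0.33,-0.33,0,0,0,-0.045,0.3],[0.5,-0.67,0,0,0,-0.09,0.3],[0.67,-1,0,0,0,-0.1326,0.3],[0.67,-1,0,0,0,-0.1326,0.3]])

```text
time: 1.55
tool_pos: [0.4928, 0.3064, 0.2315]
tcp_rot: [1.879, 2.517, -0.0]
wrist_force: [-0.6, 0.2, 0.9]
width: 0.697
grip_force: 0.0
```

Request:
servo_tool(series=[[0,-0.33,0,0,0,-0.045,0.3],[0.1,-0.67,0,0,0,-0.09,0.3],[0.13,-1,0,0,0,-0.1326,0.3],[0.13,-1,0,0,0,-0.1326,0.3]])

```text
time: 1.95
tool_pos: [0.5115, 0.1543, 0.2315]
tcp_rot: [2.361, 2.069, -0.002]
wrist_force: [0.6, 1.3, -1.2]
width: 0.701
grip_force: 0.0
```

Request:
servo_tool(series=[[0,-0.33,0,0,0,-0.045,0.3],[-0.1,-0.67,0,0,0,-0.09,0.3],[-0.13,-1,0,0,0,-0.1326,0.3],[-0.13,-1,0,0,0,-0.1326,0.3]])

```text
time: 2.35
tool_pos: [0.4908, 0.0053, 0.2315]
tcp_rot: [2.737, 1.538, -0.001]
wrist_force: [0.7, 1.0, -0.1]
width: 0.702
grip_force: 0.0
```

Request:
servo_tool(series=[[0,-0.33,0,0,0,-0.045,0.3],[-0.1,-0.67,0,0,0,-0.09,0.3],[-0.13,-1,0,0,0,-0.1326,0.3],[-0.13,-1,0,0,0,-0.1326,0.3]])

```text
time: 2.75
tool_pos: [0.4718, -0.1445, 0.2317]
tcp_rot: [2.995, 0.94, 0.0]
wrist_force: [1.2, 1.2, 0.4]
width: 0.698
grip_force: 0.0
```

Request:
servo_tool(series=[[0,-0.33,0,0,0,-0.045,0.3],[-0.05,-0.67,0,0,0,-0.09,0.3],[-0.07,-1,0,0,0,-0.1326,0.3],[-0.07,-1,0,0,0,-0.1326,0.3]])

```text
time: 3.15
tool_pos: [0.462, -0.2945, 0.2315]
tcp_rot: [3.125, 0.303, 0.001]
wrist_force: [0.2, -0.1, 0.3]
width: 0.705
grip_force: 0.0
```

```bash
python3 - <<'E'
from h import *
s=bot.read_state();c=bot.camera_info("wrist");im=bot.read_camera("wrist")
print(s["time"],s["tool_pos"],s["tcp_rot"],s["q"])
print(-np.array(c["R"]).T@np.array(c["t"]))
for n,z in [("shallow_tray_mid",.012),("shallow_tray_handle",.023)]:
    for d in bot.mark_of(n,"wrist")[:2]:
        p=(d["at"][1]*512,d["at"][0]*384);print(n,round(d["score"],2),np.round(p),np.round(ray(c,p,z),4))
# draw prediction
t=np.array([.567,-.2962,.1977]);R=np.array([[np.cos(t[2]),-np.sin(t[2])],[np.sin(t[2]),np.cos(t[2])]])
for P,z in [([(.05,.045),(.05,-.045),(-.05,-.045),(-.05,.045)],.024),([(-.083,.008),(-.083,-.008),(-.113,-.008),(-.113,.008)],.046)]:
    X=np.c_[np.array(P)@R.T+t[:2],np.full(4,z)];cv2.polylines(im,[proj(c,X).round().astype(int)],True,(255,0,0),1)
save(cv2.resize(im,(800,600)),"w1")
E
```

```text
3.15 [ 0.46203842 -0.29445828  0.23150912] [3.12469015e+00 3.03404317e-01 1.07714707e-03] [-6.12079490e-01  2.21779623e-02  1.87799861e+00 -1.29907796e-03
  1.23945889e+00  7.65547101e-01]
[ 0.54280288 -0.27901773  0.37421882]
shallow_tray_mid 0.7 [454. 112.] [ 0.5654 -0.5183  0.012 ]
shallow_tray_mid 0.69 [273.  73.] [ 0.5666 -0.2957  0.012 ]
shallow_tray_handle 0.56 [273. 159.] [ 0.4699 -0.3152  0.023 ]
```

View pics/w1.png

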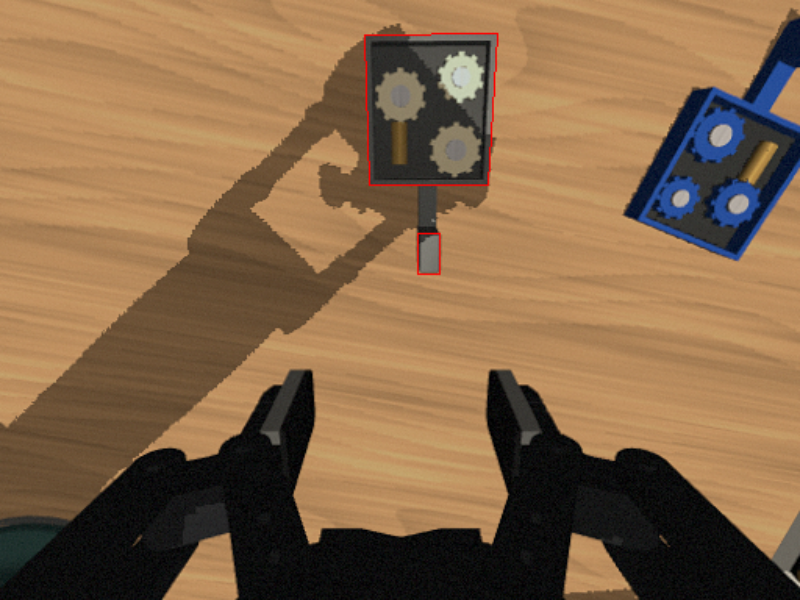

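Measured again from the wrist: mid (0.567,-0.296), handle (0.470,-0.315). The model overlay matches to about 1 mm. I descend onto the post at the crossing shown at (429,253) in the 800 px picture.

Request:
servo_tool(series=[[0.057,-0.14,-0.3,0,0,0,0.3],[0.057,-0.14,-0.6,0,0,0,0.3],[0.057,-0.14,-1,0,0,0,0.3],[0.057,-0.14,-1,0,0,0,0.3]])

```text
time: 3.7
tool_pos: [0.4663, -0.3061, 0.075]
tcp_rot: [-3.117, -0.315, 0.014]
wrist_force: [-1.1, 0.8, -0.4]
width: 0.704
grip_force: 0.0
```

Request:
servo_tool(series=[[0,0,-0.2,0,0,0,0.3],[0,0,-0.35,0,0,0,0.3],[0,0,-0.45,0,0,0,0.3],[0,0,-0.45,0,0,0,0.5],[0,0,-0.45,0,0,0,0.7],[0,0,-0.45,0,0,0,1],[0,0,-0.45,0,0,0,1],[0,0,-0.45,0,0,0,1],[0,0,-0.45,0,0,0,1],[0,0,-0.45,0,0,0,1]], newtons=60)

```text
time: 4.7
tool_pos: [0.4717, -0.3128, 0.0159]
tcp_rot: [3.124, 0.309, 0.005]
wrist_force: [0.2, 0.3, 6.9]
width: 0.181
grip_force: 59.7
```

Request:
servo_tool(series=[[-0.06,0.07,0.005,0,0,0,1],[-0.12,0.22,0.005,0,0,-0.004,1],[-0.18,0.4,0.005,0,0,-0.008,1],[-0.24,0.57,0.005,0,0,-0.01,1],[-0.24,0.73,0.005,0,0,-0.01,1]])

```text
time: 5.2
tool_pos: [0.434, -0.2025, 0.0159]
tcp_rot: [3.128, 0.259, 0.004]
wrist_force: [0.7, -5.2, 3.0]
width: 0.177
grip_force: 59.8
```

Request:
servo_tool(series=[[0,0.15,0,0,0,0,1],[0,0.3,0,0,0,-0.004,1],[0,0.45,0,0,0,-0.008,1],[0,0.6,0,0,0,-0.01,1],[0,0.73,0,0,0,-0.01,1]])

```text
time: 5.7
tool_pos: [0.4348, -0.0928, 0.0159]
tcp_rot: [3.132, 0.211, 0.005]
wrist_force: [1.2, -5.3, 5.9]
width: 0.173
grip_force: 59.8
```

Request:
servo_tool(series=[[0,0.15,0,0,0,0,1],[0,0.3,0,0,0,-0.004,1],[0,0.45,0,0,0,-0.008,1],[0,0.6,0,0,0,-0.01,1],[0,0.68,0,0,0,-0.011,1],[0,0.73,0,0,0,-0.011,1],[0,0.73,0,0,0,-0.011,1],[0,0.73,0,0,0,-0.011,1]])

```text
time: 6.5
tool_pos: [0.4347, 0.0175, 0.0159]
tcp_rot: [-3.137, -0.157, -0.004]
wrist_force: [0.9, 2.6, 7.7]
width: 0.175
grip_force: 60.1
```

```bash
python3 - <<'E'
from h import *
s=bot.read_state();c=bot.camera_info("wrist");im=bot.read_camera("wrist")
print(s["time"],s["tool_pos"],s["tcp_rot"],s["wrist_force"])
def draw(im,c,t,B):
    R=np.array([[np.cos(t[2]),-np.sin(t[2])],[np.sin(t[2]),np.cos(t[2])]])
    for P,z in B:
        X=np.c_[np.array(P)@R.T+t[:2],np.full(len(P),z)];cv2.polylines(im,[proj(c,X).round().astype(int)],True,(255,0,0),1)
S=[([(0,.115),(.17,.115),(.17,-.115),(0,-.115)],.054),([(0,0),(.17,0)],.054)]
T=[([(.05,.045),(.05,-.045),(-.05,-.045),(-.05,.045)],.024)]
sh=[.6083,.0315,.1004]
rv=s["tcp_rot"];yaw=2*np.arctan(rv[1]/rv[0]);p=s["tool_pos"]
tr=[p[0]+.098*np.cos(yaw),p[1]+.098*np.sin(yaw),yaw];print("tray pred",tr)
draw(im,c,sh,S);draw(im,c,tr,T)
b=bot.read_camera("top");k=bot.camera_info("top");draw(b,k,sh,S);draw(b,k,tr,T)
save(np.vstack([cv2.resize(im,(480,360))]),"w2a")
o=np.vstack([cv2.resize(im,(384,288)),]) 
crop=cv2.resize(b[100:240,130:270],(420,420),interpolation=2)
save(np.hstack([cv2.resize(im,(380,285)).copy() if False else np.pad(cv2.resize(im,(380,285)),((0,135),(0,0),(0,0))),crop]),"m2")
E
```

```text
6.5 [0.43474128 0.01754363 0.01586931] [-3.13705687 -0.15724    -0.00428478] [0.8541712  2.55387017 7.71649627]
tray pred [np.float64(0.5322500934851415), np.float64(0.02734319901356854), np.float64(0.10016300107269156)]
```

View pics/m2.png

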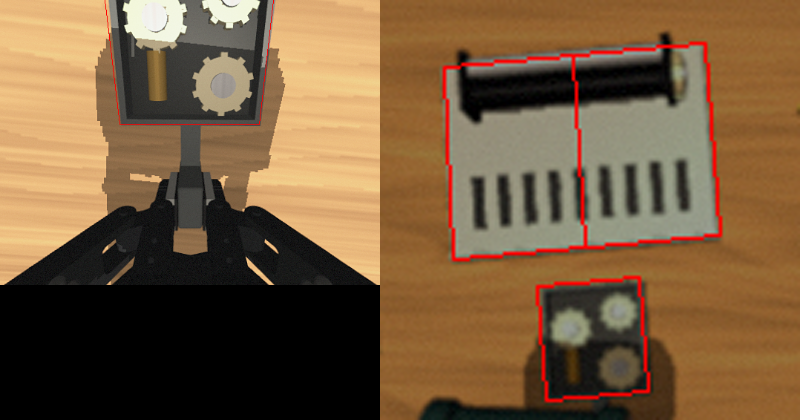

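The overlay shows the shelf outline matching the board edges in the top picture (corners (445,67), (706,43), (720,236), (455,258)). The held tray is about 2 mm right of its predicted box and square with it. I go part-way in, then check again.

Request:
servo_tool(series=[[0.08,0.0,0,0,0,0,1],[0.2,0.01,0,0,0,0,1],[0.33,0.02,0,0,0,0,1],[0.43,0.03,0,0,0,0,1],[0.467,0.03,0,0,0,0,1],[0.467,0.03,0,0,0,0,1],[0.467,0.03,0,0,0,0,1]])

```text
time: 7.3
tool_pos: [0.5017, 0.0215, 0.015]
tcp_rot: [-3.137, -0.157, 0.006]
wrist_force: [-3.1, 0.8, 9.8]
width: 0.18
grip_force: 62.4
```

```bash
python3 - <<'E'
from h import *
s=bot.read_state();c=bot.camera_info("wrist");im=bot.read_camera("wrist")
print(s["time"],s["tool_pos"],s["tcp_rot"],s["wrist_force"])
for d in bot.mark_of("shelf","wrist")[:1]:
    p=(d["at"][1]*512,d["at"][0]*384);print(d["score"],np.round(p),ray(c,p,0).round(4))
def draw(im,c,t,B):
    R=np.array([[np.cos(t[2]),-np.sin(t[2])],[np.sin(t[2]),np.cos(t[2])]])
    for P,z in B:
        X=np.c_[np.array(P)@R.T+t[:2],np.full(len(P),z)];cv2.polylines(im,[proj(c,X).round().astype(int)],True,(255,0,0),1)
S=[([(0,.115),(.05,.115),(.05,-.115),(0,-.115)],.054),([(0,0),(.05,0)],.054)]
T=[([(-.03,.045),(-.03,-.045),(-.05,-.045),(-.05,.045)],.024)]
rv=s["tcp_rot"];yaw=2*np.arctan(rv[1]/rv[0]);p=s["tool_pos"]
draw(im,c,[.6083,.0315,.1004],S);draw(im,c,[p[0]+.098*np.cos(yaw),p[1]+.098*np.sin(yaw),yaw],T)
save(cv2.resize(im,(800,600)),"w3")
E
```

```text
7.3 [0.50169842 0.02146709 0.01498479] [-3.1373713  -0.15704622  0.00639692] [-3.0977013   0.84886619  9.77197129]
0.61 [252.  29.] [0.6115 0.034  0.    ]
```

View pics/w3.png

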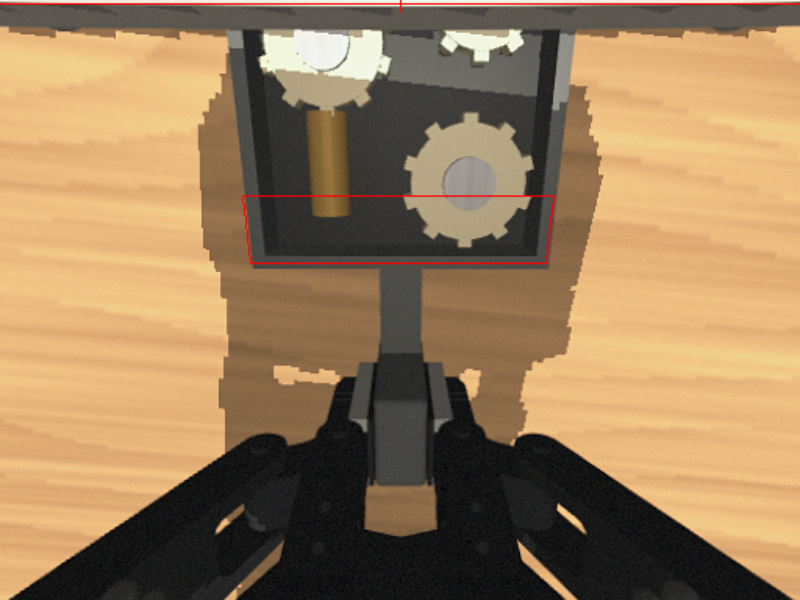

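The wrist picture shows the board's front edge level at row 5 on the predicted line, and the tray's front wall level at row 267 with its middle at column 400, which is the shelf's middle. I finish the insertion.

Request:
servo_tool(series=[[0.08,0.008,0.005,0,0,0,1],[0.2,0.02,0.005,0,0,0,1],[0.33,0.033,0.005,0,0,0,1],[0.43,0.043,0.005,0,0,0,1],[0.465,0.047,0.005,0,0,0,1],[0.465,0.047,0.005,0,0,0,1],[0.465,0.047,0.005,0,0,0,1]])

```text
time: 8.1
tool_pos: [0.5733, 0.0284, 0.0152]
tcp_rot: [-3.138, -0.157, -0.0]
wrist_force: [0.6, 0.3, -0.3]
width: 0.182
grip_force: 61.1
```

```bash
python3 - <<'E'
from h import *
s=bot.read_state();c=bot.camera_info("wrist");im=bot.read_camera("wrist")
d=np.array(s["tool_pos"][:2])-[.6083,.0315];a=.1004
print(s["tool_pos"],"post in shelf",np.cos(a)*d[0]+np.sin(a)*d[1],-np.sin(a)*d[0]+np.cos(a)*d[1],2*np.arctan(s["tcp_rot"][1]/s["tcp_rot"][0]))
save(cv2.resize(im,(800,600)),"w4")
E
```

```text
[0.57333466 0.02843751 0.0151906 ] post in shelf -0.035096216663639775 0.000457555931105844 0.09994010442461417
```

View pics/w4.png

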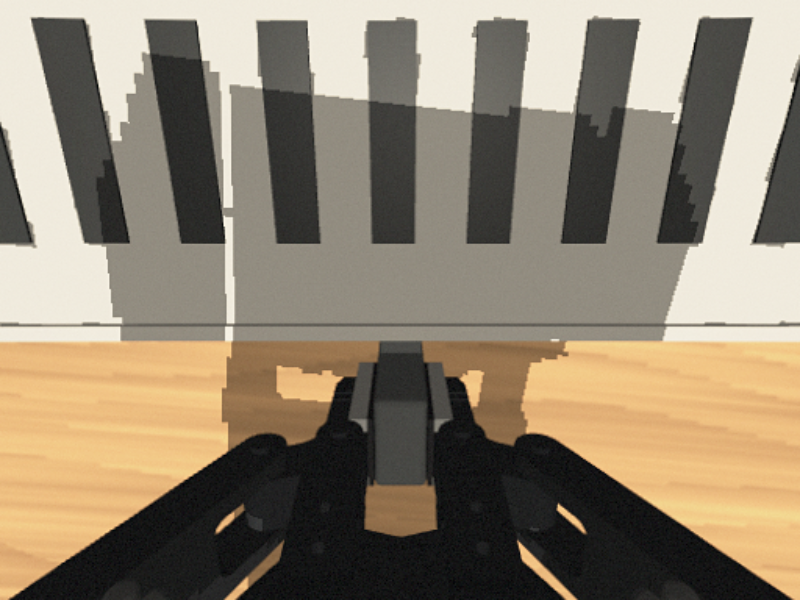

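The front wall is under the board (only the neck and post show, rows 340–485), and the neck at column 400 is within about 1.5 mm of the middle slot at column 393. I release and rise.

Request:
servo_tool(series=[[0,0,0,0,0,0,0.7],[0,0,0,0,0,0,0.6],[0,0,0,0,0,0,0.5],[0,0,0,0,0,0,0.5],[0,0,0,0,0,0,0.5],[0,0,0.15,0,0,0,0.5],[0,0,0.4,0,0,0,0.5],[0,0,0.7,0,0,0,0.5],[0,0,1,0,0,0,0.5],[0,0,1,0,0,0,0.5]])

```text
time: 9.15
tool_pos: [0.5792, 0.0284, 0.1737]
tcp_rot: [3.137, 0.157, 0.023]
wrist_force: [1.1, 0.7, 0.5]
width: 0.5
grip_force: 0.0
```

Request:
servo_tool(series=[[-0.3,0,0.1,0,0,0,0.5],[-0.6,0,0.2,0,0,0,0.5],[-0.7,0,0.3,0,0,0,0.5],[-0.7,0,0.3,0,0,0,0.5]])

```text
time: 9.55
tool_pos: [0.4681, 0.0284, 0.2119]
tcp_rot: [3.138, 0.157, 0.005]
wrist_force: [0.8, -0.3, -0.5]
width: 0.497
grip_force: 0.0
```

```bash
python3 - <<'E'
from h import *
s=bot.read_state();c=bot.camera_info("wrist");im=bot.read_camera("wrist")
print(s["time"],s["tool_pos"],s["wrist_force"])
t=[.6083,.0315,.1004];R=np.array([[np.cos(t[2]),-np.sin(t[2])],[np.sin(t[2]),np.cos(t[2])]])
for P,z in [([(0,.115),(.17,.115),(.17,-.115),(0,-.115)],.054),([(0,0),(.05,0)],.054),([(-.021,.008),(-.021,-.008),(-.051,-.008),(-.051,.008)],.046)]:
    X=np.c_[np.array(P)@R.T+t[:2],np.full(len(P),z)];cv2.polylines(im,[proj(c,X).round().astype(int)],True,(255,0,0),1)
save(cv2.resize(im,(800,600)),"w5")
E
```

```text
9.55 [0.46807054 0.02843756 0.21188727] [ 0.78791741 -0.33365005 -0.53250055]
```

View pics/w5.png

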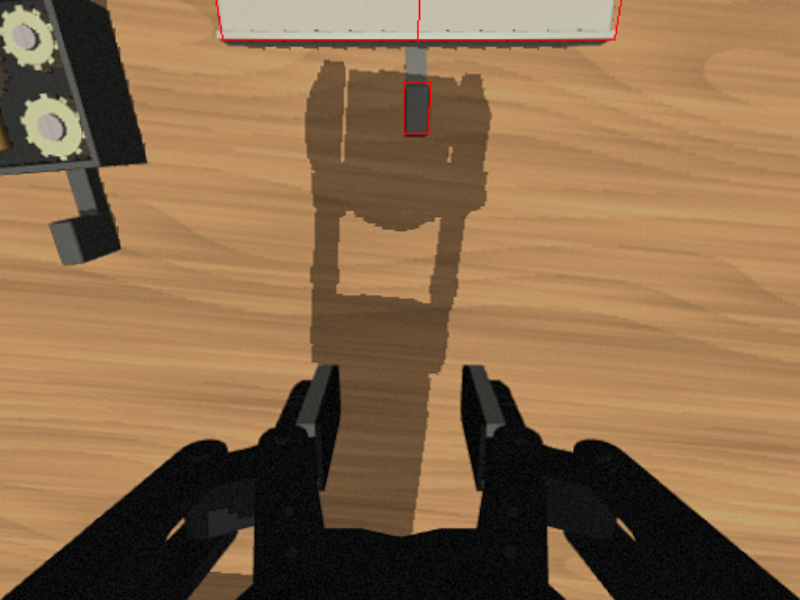

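The post is at (416,110), on the shelf's middle (edges at columns 217 and 615) and square to it. The deep tray is untouched at the left, and the gripper is clear.

```bash
python3 -c "
from workcell import bot
print(bot.finish_job())"
```

```text
the job is handed in; nothing more can be done
None
```

The shallow tray is under the shelf with only its handle and neck sticking out, centred to about 1–2 mm and square. I've let go of it, left the deep tray alone and handed the job in at about 9.6 s (no verdict came back).

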